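# Find the fullest tester tin by feel

## Robot

A 6-joint arm with a two-finger parallel gripper is mounted at the origin on a cart in front of the work surface, level with it; the furniture and walls round the work are solid. World frame = base frame: x ahead of the robot, y to its left, z up, the work surface at z = 0. Lengths are in mm, angles in rad, forces in N, time in s.
With the tool pointing down it reaches from about 275 to 1000 mm from the base axis. Payload 8.4 kg.
Tool frame: the origin (TCP) lies at the very end of the fingers, on their centre line; the grasp point (between the pads) lies 19 mm behind it; z points along the fingers, x is the direction in which the jaws open and shut, and the axes are right-handed (so a half turn about z gives the same grasp; the last joint's range is limited). The gripper opens to 85 mm and grips with 20 to 120 N. Pads are 22 mm wide; open, the fingers measure 114 mm over their backs; the gripper's body (76 mm by 85 mm) begins 54 mm behind the grasp point. The pads swing forward as they close: fully open they stand 13 mm farther back than shut.
Start: joints at [-1.215, 0.353, 1.633, -0, 1.155, -0.002], TCP at [218.883, -585.421, 231.281] pointing down, gripper open.
Joint ranges: [-2.63, 2.63], [-0.92, 2.1], [0.06, 2.66], [-1.3, 4.44], [0, 2.69], [-3.02, 3.02]. Speed limits (rad/s): [2.22, 2.22, 2.79, 3.14, 3.14, 3.14].

## Interface

Orientations are given as [roll, pitch, yaw] about the fixed x, y, z axes, in that order (R = Rz(yaw) Ry(pitch) Rx(roll)).
In Python, from rig import r gives the robot as it stands.
- The arm moves only by the tool arm_command, never from a script. Its argument "targets" is a list of rows, each a list of 6 numbers: the shift along the tool's x, y, z in m, then the turn, a rotation vector about the tool's x, y, z in rad. A call has 1 to 20 rows; each row shifts and turns the commanded pose from where the row before left it, along the tool's axes as they then stand; what a row does not reach is not made up. A row lasts 1/12 s, in which the tool goes at most 41.7 mm and 7.16 degrees, less where a joint would pass 70% of its speed; a pose out of reach is approached as far as the arm can. A call is refused whole if a number of a shift passes 0.0417 or a number of a turn 0.125, either way. A call with a gripper value outside its range is refused whole. "fingers" is the finger opening in m, from 0 to 0.0854, set as the call begins (left out, the last holds). The fingers move at their own pace and stop on an object; "squeeze" is the grip in N (left out, the last holds). Time passes only in rows, so rows that do not move let the fingers close. It gives the time, the measured TCP pose, the force and the opening at its end, in the units of the state.
- r.sense(): the state, without advancing time (a new reading comes with each control period).
- r.grab_frame(name): name is "scene" or "side" or "wrist"; returns a dict with "image" (400x640x3 uint8, blue, green, red), "fx", "fy", "cx", "cy" (pixels), "xyz" and "orientation" of the camera in the world. Camera axes: x right, y down, z forward; pixel columns grow to the right and rows downward; lengths in mm; the calibration is good to about 2 mm. A picture is of the moment at which its call begins. There is no depth.
- r.sign_off(): hands the job in, once; it reports no verdict.
The state is a dict: "clock": time; "qpos": joint angles; "qvel": joint speeds; "joint_efforts": joint torques, N m; "eef_pos": TCP position; "tcp_rot": TCP orientation; "contact_force": force on the tool from outside, world axes, zero at the start; "wrist_torque": the same for the moment, N m; "opening": opening from 0.0 (shut) to 1.0 (fully open).
Only numpy, scipy, OpenCV 4.12 (cv2) and the standard library are available. Lean on these libraries where they do the work, as an engineer would, in place of code of your own. Each camera call takes 0.05 s, during which the arm holds its last target.

## Task

The three identical paint tester tins on the plywood board are filled by different amounts, and I need the fullest. Working from the left tin to the right one, lift each a few centimetres straight up out of its hollow to feel its weight and set it back upright in its own hollow; then finish holding the heaviest one up in the gripper, upright and still, over the board with its base about 15 cm above the bench, and do not let go (if the right-hand tin turns out heaviest you may simply keep it and raise it). Do not knock over any tin and leave the jar, the tape roll and the wrench beside the board where they are.

Things in the scene. Friction and masses are not known exactly. Their poses are not given: they have to be found in the camera images.
- tin_a_center (a point): centre (half-way up, on the axis) of one of three identical closed paint tester tins: upright round tin, 66 mm diameter, 85 mm tall; z axis up. It may stand in any of the three hollows of the board; its base then is 8 mm above the bench, so this point is 50 mm above the bench. The tins weigh 0.1 to 0.6 kg; the heaviest is at least 0.15 kg heavier than each other one; neither looks, place nor name tell which it is. The solid filling is shut inside and may shift by 2 mm
- tin_b_center (a point): centre (half-way up, on the axis) of one of three identical closed paint tester tins: upright round tin, 66 mm diameter, 85 mm tall; z axis up. It may stand in any of the three hollows of the board; its base then is 8 mm above the bench, so this point is 50 mm above the bench. The tins weigh 0.1 to 0.6 kg; the heaviest is at least 0.15 kg heavier than each other one; neither looks, place nor name tell which it is. The solid filling is shut inside and may shift by 2 mm
- tin_c_center (a point): centre (half-way up, on the axis) of one of three identical closed paint tester tins: upright round tin, 66 mm diameter, 85 mm tall; z axis up. It may stand in any of the three hollows of the board; its base then is 8 mm above the bench, so this point is 50 mm above the bench. The tins weigh 0.1 to 0.6 kg; the heaviest is at least 0.15 kg heavier than each other one; neither looks, place nor name tell which it is. The solid filling is shut inside and may shift by 2 mm
- tin_a: the tin with the point tin_a_center, at the centre of its base; z axis up along the tin
- tin_b: the tin with the point tin_b_center, at the centre of its base; z axis up along the tin
- tin_c: the tin with the point tin_c_center, at the centre of its base; z axis up along the tin
- board: fixed plywood board on the bench, 120 x 370 x 14 mm, with a row of three round hollows 120 mm apart along its y axis; origin at the centre of its underside, on the bench, z up; +y is to the robot's left, the row turned by up to 0.3 rad
- hollow_left (a point): centre of the floor of the board's left-hand hollow as seen from the robot (+y end of the row), 8 mm above the bench; the hollow is 75 mm wide and 6 mm deep
- hollow_middle (a point): centre of the floor of the board's middle hollow as seen from the robot (centre of the row), 8 mm above the bench; the hollow is 75 mm wide and 6 mm deep
- hollow_right (a point): centre of the floor of the board's right-hand hollow as seen from the robot (-y end of the row), 8 mm above the bench; the hollow is 75 mm wide and 6 mm deep
- screw_jar: bystander: closed glass jar of screws, 64 mm diameter, 93 mm tall, behind the board; origin at the centre of its base
- black_tape: bystander: roll of black tape lying flat in front of the board, 65 mm diameter, 18 mm high; origin at the centre of its underside
- wrench: bystander: combination wrench lying flat in front of the board, 163 mm long along its y axis, 8 mm high; origin at the centre of its underside
There are look-alikes about, which are no part of the job. Leave any blue or purple look-alike of the tin_a alone.

How it is judged:
By the outcome, as a careful person would: the job done as asked, in the order asked, and still so for the second after the job is handed in, while the arm keeps its last pose, push and grip.
It also fails if it takes over 64 s, if anything falls off the work surface, if the arm or the gripper's body presses on something with over 40 N, if the wrist force passes 120 N, or if a joint passes its speed limit or range.

## Working session

There is one attempt and no reset: what is moved stays moved. The work goes in short steps, Python scripts to look and compute and a tool call to move; the robot and the scene stay as the last step left them, time stands still between calls to the robot, and variables do not carry over. Pictures are saved under pics/ and viewed, and the job is handed in when it is done.

Besides the shell and the picture viewer there is one more tool, called after "Emit:" by a JSON object that holds its "op" and its "data", one argument or row to a line. arm_command: Moves the arm, as the interface text tells. Its arguments: {"type":"object","properties":{"targets":{"type":"array"},"fingers":{"type":"number"},"squeeze":{"type":"number"}},"required":["targets"]}

```bash
ls; mkdir -p pics
python3 - <<'E'
from rig import r
import cv2,numpy as np
print(r.sense())
for n in ["scene","side","wrist"]:
    f=r.grab_frame(n); cv2.imwrite(f"pics/{n}0.png",f["image"])
    print(n,{k:v for k,v in f.items() if k!="image"})
E
```

```text
pics
{'clock': 0.0, 'qpos': array([-1.21537362e+00,  3.53664800e-01,  1.63416357e+00,  4.28574044e-05,
        1.15518055e+00, -2.39565137e-03]), 'qvel': array([-0.0004439 , -0.00159762,  0.00119316,  0.00058138, -0.00163651,
       -0.00121415]), 'joint_efforts': array([ 3.71615170e-03, -6.05249405e+01, -3.42069340e+01,  4.13323323e-04,
        9.42733604e-03, -5.78071990e-07]), 'eef_pos': array([ 218.74003041, -584.95120559,  230.53868299]), 'tcp_rot': array([-3.14155008e+00,  1.41616261e-03, -1.21299528e+00]), 'contact_force': array([ 0.33870996,  0.85428923, -0.40223942]), 'wrist_torque': array([ 0.04163587, -0.03613972,  0.00029125]), 'opening': 1.0008012827094717}
scene {'fx': 396.7038049397239, 'fy': 396.7038049397239, 'cx': 322.6393054363634, 'cy': 198.83840142976837, 'xyz': array([193.25485912, 684.53670285, 587.76090079]), 'orientation': array([-2.19705605,  0.01072616, -2.71539141])}
side {'fx': 519.8478431852104, 'fy': 519.8478431852104, 'cx': 319.68090005461033, 'cy': 206.8715387732065, 'xyz': array([ 389.41399095, -825.35486769,  861.87686114]), 'orientation': array([-2.33205598, -0.01714845, -0.10989026])}
wrist {'fx': 287.4096402393809, 'fy': 287.4096402393809, 'cx': 319.10626630714785, 'cy': 198.27091164432494, 'xyz': array([ 296.22781645, -556.65460808,  373.42667049]), 'orientation': array([ 2.81710184e+00,  1.06658175e-03, -1.21225364e+00])}
```

View pics/scene0.png

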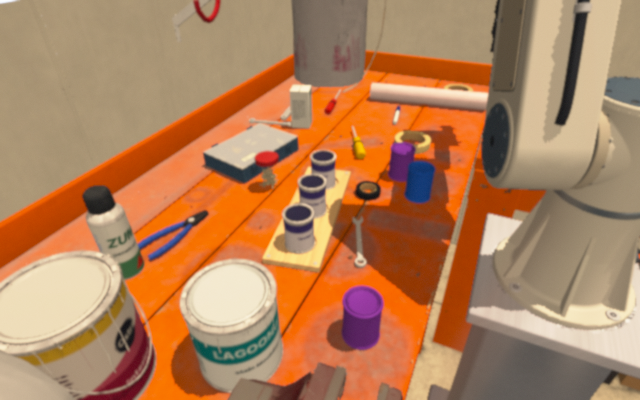

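View pics/side0.png

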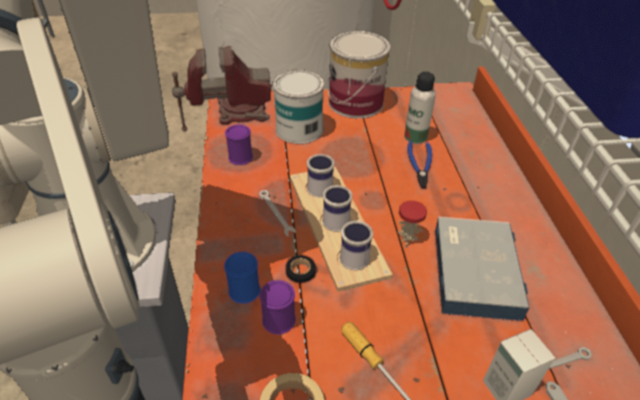

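View pics/wrist0.png

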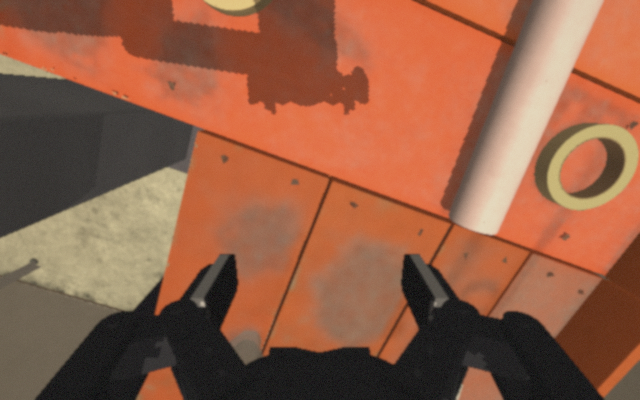

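```bash
cat > h.py <<'E'
import numpy as np,cv2
from scipy.spatial.transform import Rotation as R
from rig import r
def Rm(f): return R.from_euler('xyz',f["orientation"]).as_matrix()
def proj(f,P):
    p=Rm(f).T@(np.array(P,float)-f["xyz"]); return np.array([f["cx"]+f["fx"]*p[0]/p[2],f["cy"]+f["fy"]*p[1]/p[2],p[2]])
def ray(f,u,v):
    return Rm(f)@np.array([(u-f["cx"])/f["fx"],(v-f["cy"])/f["fy"],1.])
def onz(f,u,v,z):
    d=ray(f,u,v); return f["xyz"]+d*(z-f["xyz"][2])/d[2]
E
python3 - <<'E'
from h import *
s=r.grab_frame("scene"); d=r.grab_frame("side")
print(proj(s,[219,-585,231]),proj(d,[219,-585,231]))
c=cv2.resize(s["image"][130:280,220:400],None,fx=4.4,fy=4,interpolation=cv2.INTER_CUBIC)
c=cv2.resize(s["image"][130:280,220:400],None,fx=4,fy=4,interpolation=cv2.INTER_CUBIC);cv2.imwrite("pics/sc1.png",c)
c=cv2.resize(d["image"][145:295,250:430],None,fx=4,fy=4,interpolation=cv2.INTER_CUBIC);cv2.imwrite("pics/sd1.png",c)
for n,f,uv in(("scene",s,[(325,155),(312,183),(299,213)]),("side",d,[(320,162),(337,194),(356,231)])):
    for u,v in uv: print(n,onz(f,u,v,93).round(1))
E
```

```text
[ 496.7381035    61.30704478 1151.15773844] [138.3947858  472.23735707 592.24999813]
scene [ 553.1 -109.5   93. ]
scene [528.   18.1  93. ]
scene [504.6 127.8  93. ]
side [508.6 127.8  93. ]
side [533.5  12.7  93. ]
side [ 557.3 -102.7   93. ]
```

View pics/sc1.png

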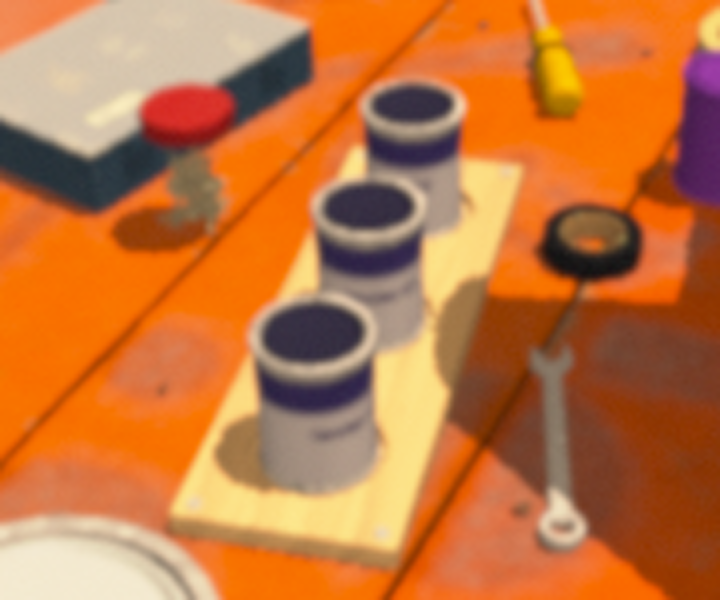

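View pics/sd1.png

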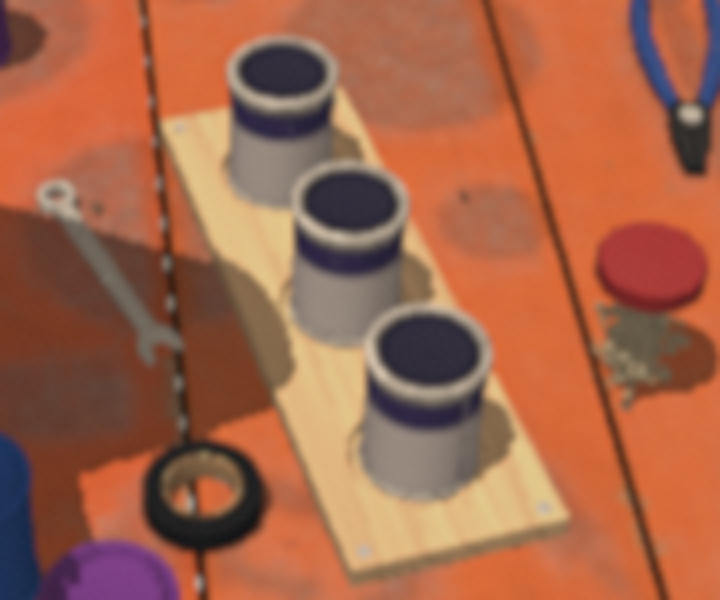

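Run:
```python
from h import *
s=r.grab_frame("scene"); d=r.grab_frame("side")
f=lambda x,y,ox,oy:((x+.5)/4-.5+ox,(y+.5)/4-.5+oy)
S=[f(x,y,220,130) for x,y in((314,335),(369,212),(413,109))]
D=[f(x,y,250,145) for x,y in((282.5,74),(350,203),(427,352))]
P=[]
for a,b in zip(S,D):
    p,q=onz(s,*a,92.5),onz(d,*b,92.5)
    # triangulate
    A=[];B=[]
    for fr,uv in((s,a),(d,b)):
        n=ray(fr,*uv);n/=np.linalg.norm(n);M=np.eye(3)-np.outer(n,n);A.append(M);B.append(M@fr["xyz"])
    t=np.linalg.lstsq(np.vstack(A),np.hstack(B),rcond=None)[0]
    print(p.round(1),q.round(1),"tri",t.round(1)); P.append((p+q)/2)
P=np.array(P);print(P.round(1),np.diff(P,axis=0),np.linalg.norm(np.diff(P,axis=0),axis=1),np.arctan2(-(P[0]-P[2])[0],(P[0]-P[2])[1]))
for t in (200,400,600,800,1000,1200,1600):
    X=s["xyz"]+ray(s,330,82)*t; print(X.round(),proj(d,X).round())
```

```text
[505.9 129.   92.5] [508.8 124.1  92.5] tri [508.3 126.3  90.3]
[529.3  16.1  92.5] [533.3   8.8  92.5] tri [532.8  11.5  89.4]
[554.5 -99.6  92.5] [ 557.4 -106.8   92.5] tri [ 557.4 -104.4   89.6]
[[ 507.4  126.6   92.5]
 [ 531.3   12.5   92.5]
 [ 555.9 -103.2   92.5]] [[  23.91981395 -114.12193812    0.        ]
 [  24.63763009 -115.65381833    0.        ]] [116.6017764  118.24896833] 0.2082612338258805
[272. 504. 518.] [ 202.  -82. 1181.]
[350. 324. 449.] [ 239.  -22. 1107.]
[429. 144. 379.] [ 282.   46. 1033.]
[508. -36. 310.] [331. 126. 958.]
[ 586. -217.  240.] [389. 218. 884.]
[ 665. -397.  171.] [457. 328. 810.]
[ 822. -757.   31.] [640. 621. 661.]
```

Emit:
{"op": "arm_command", "data": {
  "targets": [
    [-0.0025, -0.022, 0, 0, 0, -0.0365],
    [-0.0025, -0.022, 0, 0, 0, -0.0365],
    [-0.0025, -0.022, 0, 0, 0, -0.0365],
    [-0.0025, -0.022, 0, 0, 0, -0.0365],
    [-0.0025, -0.022, 0, 0, 0, -0.0365],
    [-0.0025, -0.022, 0, 0, 0, -0.0365],
    [-0.0025, -0.022, 0, 0, 0, -0.0365],
    [-0.0025, -0.022, 0, 0, 0, -0.0365],
    [-0.0025, -0.022, 0, 0, 0, -0.0365],
    [-0.0025, -0.022, 0, 0, 0, -0.0365],
    [-0.0025, -0.0215, 0, 0, 0, -0.0365],
    [-0.0025, -0.0215, 0, 0, 0, -0.0365],
    [-0.0025, -0.0215, 0, 0, 0, -0.0365],
    [-0.0025, -0.0215, 0, 0, 0, -0.0365],
    [-0.0025, -0.0215, 0, 0, 0, -0.0365],
    [-0.0025, -0.0215, 0, 0, 0, -0.0365],
    [-0.0025, -0.0215, 0, 0, 0, -0.0365],
    [-0.0025, -0.0215, 0, 0, 0, -0.0365],
    [-0.0025, -0.0215, 0, 0, 0, -0.0365],
    [-0.0025, -0.0215, 0, 0, 0, -0.0365]
  ]
}}

```text
clock: 2.02
eef_pos: [512.4, -272.4, 231.3]
tcp_rot: [3.142, -0.0, -0.481]
contact_force: [0.8, -0.2, 0.7]
opening: 0.998
```

Emit:
{"op": "arm_command", "data": {
  "targets": [
    [-0.003, -0.0215, 0, 0, 0, -0.0345],
    [-0.003, -0.0215, 0, 0, 0, -0.0345],
    [-0.003, -0.0215, 0, 0, 0, -0.0345],
    [-0.003, -0.0215, 0, 0, 0, -0.0345],
    [-0.003, -0.021, 0, 0, 0, -0.0345],
    [-0.003, -0.021, 0, 0, 0, -0.0345],
    [-0.003, -0.021, 0, 0, 0, -0.0345],
    [-0.003, -0.021, 0, 0, 0, -0.0345],
    [-0.003, -0.02, 0, 0, 0, -0.0345],
    [-0.003, -0.02, 0, 0, 0, -0.0345],
    [-0.003, -0.02, 0, 0, 0, -0.0345],
    [-0.003, -0.02, 0, 0, 0, -0.0345],
    [-0.003, -0.02, 0, 0, 0, -0.0345],
    [-0.003, -0.02, 0, 0, 0, -0.0345],
    [-0.003, -0.019, 0, 0, 0, -0.0345],
    [-0.003, -0.019, 0, 0, 0, -0.0345],
    [-0.003, -0.019, 0, 0, 0, -0.0345],
    [-0.003, -0.019, 0, 0, 0, -0.0345],
    [0, 0, 0, 0, 0, -0.0345],
    [0, 0, 0, 0, 0, -0.0345]
  ]
}}

```text
clock: 3.68
eef_pos: [530.1, 91.0, 231.4]
tcp_rot: [-3.141, -0.0, 0.21]
contact_force: [0.2, -0.1, -0.0]
opening: 1.0
```

Run:
```python
from h import *
s=r.sense();print(s["clock"],s["eef_pos"],s["tcp_rot"],s["contact_force"])
f=r.grab_frame("wrist"); cv2.imwrite("pics/w1.png",f["image"]); print(f["xyz"],f["orientation"])
g=r.grab_frame("scene");cv2.imwrite("pics/s1.png",g["image"])
for p in([507.4,126.6,93],[531.3,12.5,93],[555.9,-103.2,93]): print(proj(f,p))
```

```text
3.6833 [530.14045542  91.00045486 231.37171452] [-3.14148429e+00 -1.33883137e-04  2.10464372e-01] [ 0.22548884 -0.14585885 -0.0183844 ]
[513.64986696 170.97122775 374.15315951] [2.81723934e+00 1.50137840e-04 2.11210439e-01]
[303.32319823 147.21562135 279.90430315]
[304.67274717 253.36244478 317.05633475]
[306.0425015  338.34277916 354.75366753]
```

View pics/w1.png

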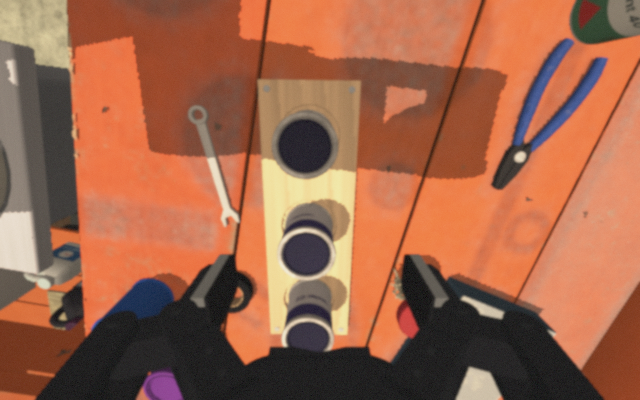

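View pics/s1.png

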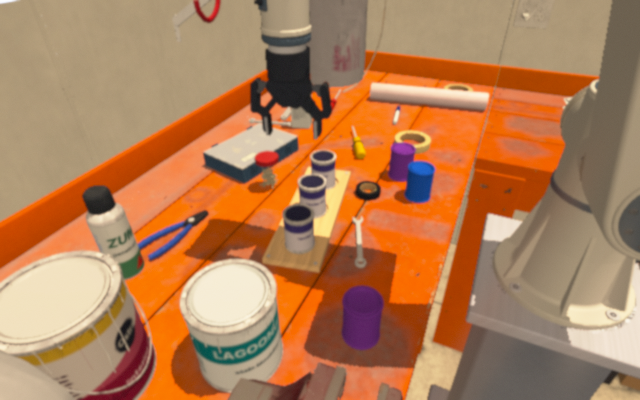

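Run:
```python
import cv2
i=cv2.imread("pics/w1.png")[70:360,235:385]
i=cv2.resize(i,None,fx=4,fy=4,interpolation=cv2.INTER_CUBIC)
cv2.imwrite("pics/w1a.png",i[:560]);cv2.imwrite("pics/w1b.png",i[560:])
```

```text
(no output)
```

View pics/w1a.png

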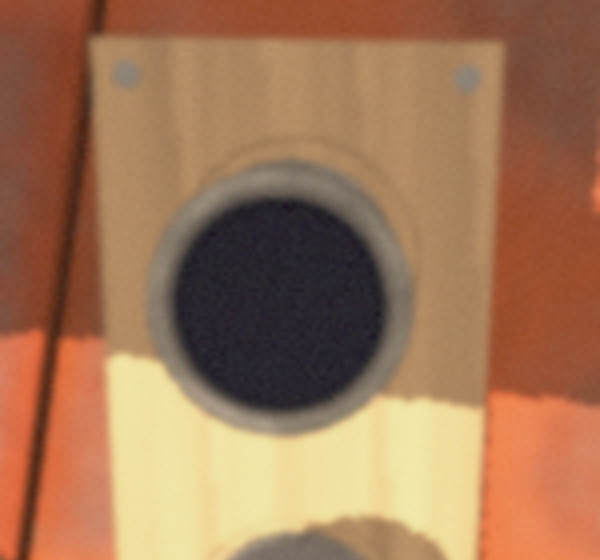

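View pics/w1b.png

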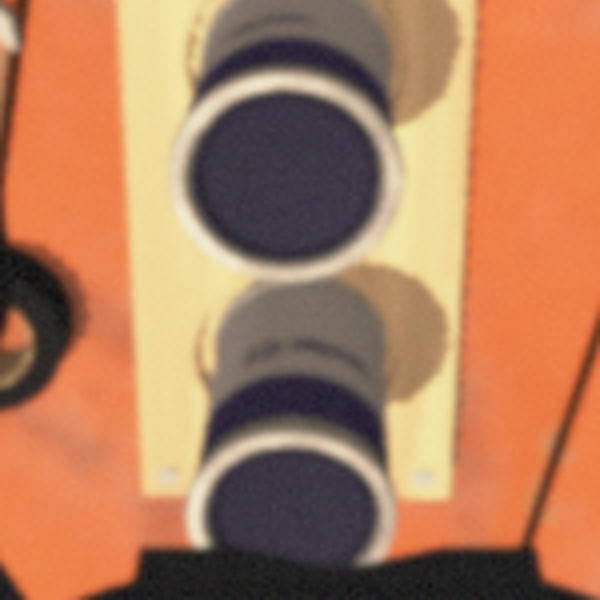

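Run:
```python
from h import *
f=r.grab_frame("wrist")
for x,y in((280,297.5),(286,735)):
    print(onz(f,(x+.5)/4-.5+235,(y+.5)/4-.5+70,92).round(1))
# board corners z=14: top-left, top-right, bottom-left,bottom-right
C=[onz(f,(x+.5)/4-.5+235,(y+.5)/4-.5+70,14) for x,y in((92,38),(505,40),(141,1055),(451,1060))]
C=np.array(C);print(C.round(1)); print(C.mean(0), np.arctan2(-(C[0]-C[2])[0],(C[0]-C[2])[1]),np.arctan2(-(C[1]-C[3])[0],(C[1]-C[3])[1]),np.linalg.norm(C[0]-C[2]),np.linalg.norm(C[0]-C[1]))
s=r.grab_frame("scene");d=r.grab_frame("side")
print("jar",onz(s,266,156,93),onz(d,412,210,93))
print(r.sense()["eef_pos"])
```

```text
[508.3 129.   92. ]
[533.   11.5  92. ]
[[ 439.1  179.6   14. ]
 [ 556.4  204.    14. ]
 [ 510.  -183.3   14. ]
 [ 629.6 -160.4   14. ]]
[533.76025918   9.98482763  14.        ] 0.1928667152885104 0.19821901121493202 369.74489038597943 119.82160776976306
jar [686.9454837  -46.20217515  93.        ] [686.78164481 -52.41442248  93.        ]
[530.46912666  89.7420973  231.29962453]
```

Emit:
{"op": "arm_command", "data": {
  "targets": [
    [-0.0034, -0.0105, 0, 0, 0, 0],
    [-0.0034, -0.0105, 0, 0, 0, 0],
    [-0.0034, -0.0105, 0.01, 0, 0, 0],
    [-0.0034, -0.0105, 0.015, 0, 0, 0],
    [0, 0, 0.02, 0, 0, 0],
    [0, 0, 0.02, 0, 0, 0],
    [0, 0, 0.02, 0, 0, 0],
    [0, 0, 0.02, 0, 0, 0],
    [0, 0, 0.01, 0, 0, 0.003],
    [0, 0, 0, 0, 0, 0],
    [0, 0, 0, 0, 0, 0]
  ],
  "fingers": 0.0854
}}

```text
clock: 4.85
eef_pos: [508.0, 128.6, 116.0]
tcp_rot: [-3.142, 0.001, 0.204]
contact_force: [-0.4, -0.9, -0.4]
opening: 1.004
```

Run:
```python
from h import *
s=r.sense();print(s["clock"],s["eef_pos"],s["tcp_rot"],s["contact_force"])
f=r.grab_frame("wrist"); cv2.imwrite("pics/w2.png",f["image"])
for p in([508.5,128,93],[533,11,93]): print(proj(f,p))
```

```text
4.85 [507.9769756  128.59940919 116.02310619] [-3.14157881e+00  1.14755383e-03  2.04293105e-01] [-0.44388748 -0.8821851  -0.39557319]
[318.78905319 237.780736   183.42286782]
[319.05847363 377.98108115 221.5283746 ]
```

View pics/w2.png

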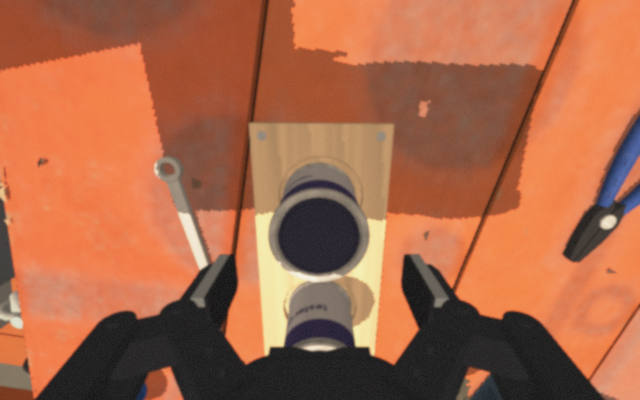

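Emit:
{"op": "arm_command", "data": {
  "targets": [
    [0.0005, -0.0015, 0.008, 0, 0, 0],
    [0, 0, 0.014, 0, 0, 0],
    [0, 0, 0.014, 0, 0, 0],
    [0, 0, 0.014, 0, 0, 0],
    [0, 0, 0.014, 0, 0, 0],
    [0, 0, 0.01, 0, 0, 0],
    [0, 0, 0.006, 0, 0, 0],
    [0, 0, 0, 0, 0, 0],
    [0, 0, 0, 0, 0, 0]
  ]
}}

```text
clock: 5.65
eef_pos: [508.9, 129.9, 36.5]
tcp_rot: [-3.142, -0.0, 0.204]
contact_force: [-0.7, 0.6, 1.5]
opening: 1.001
```

Run:
```python
from h import *
s=r.sense();print(s["clock"],s["eef_pos"],s["tcp_rot"],s["contact_force"])
f=r.grab_frame("side"); cv2.imwrite("pics/d3.png",cv2.resize(f["image"][100:300,220:460],None,fx=3,fy=3,interpolation=cv2.INTER_CUBIC))
```

```text
5.65 [508.89353264 129.8580501   36.49287478] [-3.14155230e+00 -1.74145488e-04  2.03888109e-01] [-0.67934379  0.55875274  1.49225536]
```

View pics/d3.png

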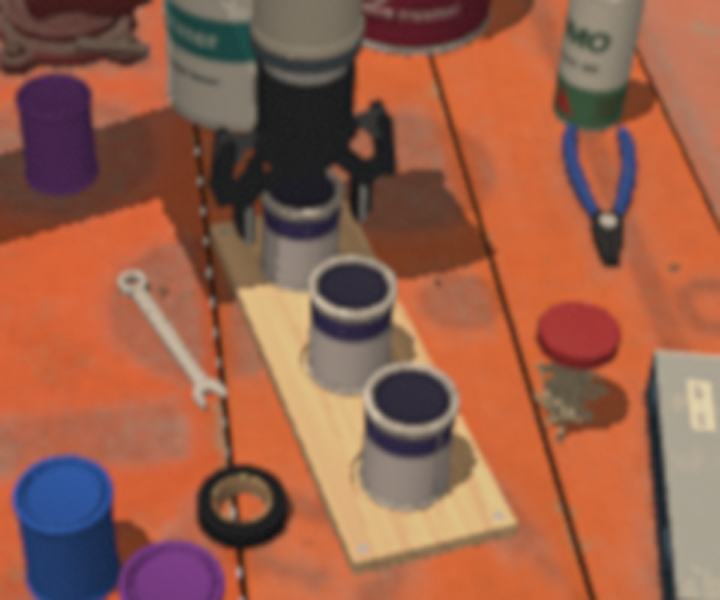

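Emit:
{"op": "arm_command", "data": {
  "targets": [
    [0, 0, 0, 0, 0, 0],
    [0, 0, 0, 0, 0, 0],
    [0, 0, 0, 0, 0, 0],
    [0, 0, 0, 0, 0, 0],
    [0, 0, 0, 0, 0, 0],
    [0, 0, 0, 0, 0, 0],
    [0, 0, 0, 0, 0, 0],
    [0, 0, 0, 0, 0, 0],
    [0, 0, 0, 0, 0, 0],
    [0, 0, 0, 0, 0, 0],
    [0, 0, 0, 0, 0, 0],
    [0, 0, 0, 0, 0, 0]
  ],
  "fingers": 0.055,
  "squeeze": 50
}}

```text
clock: 6.7
eef_pos: [509.1, 129.9, 37.4]
tcp_rot: [-3.142, -0.001, 0.204]
contact_force: [-2.5, -0.5, 8.0]
opening: 0.772
```

Emit:
{"op": "arm_command", "data": {
  "targets": [
    [0, 0, -0.002, 0, 0, 0],
    [0, 0, -0.004, 0, 0, 0],
    [0, 0, -0.005, 0, 0, 0],
    [0, 0, -0.005, 0, 0, 0],
    [0, 0, -0.005, 0, 0, 0],
    [0, 0, -0.005, 0, 0, 0],
    [0, 0, -0.005, 0, 0, 0],
    [0, 0, -0.005, 0, 0, 0],
    [0, 0, -0.003, 0, 0, 0],
    [0, 0, -0.001, 0, 0, 0],
    [0, 0, 0, 0, 0, 0],
    [0, 0, 0, 0, 0, 0],
    [0, 0, 0, 0, 0, 0],
    [0, 0, 0, 0, 0, 0],
    [0, 0, 0, 0, 0, 0],
    [0, 0, 0, 0, 0, 0]
  ]
}}

```text
clock: 8.03
eef_pos: [508.6, 129.8, 76.1]
tcp_rot: [3.142, 0.0, 0.204]
contact_force: [0.0, 0.2, -2.3]
opening: 0.771
```

Run:
```python
from h import *
for i in range(10):
    s=r.sense();print(s["clock"],s["eef_pos"].round(2),s["contact_force"].round(2),s["wrist_torque"].round(3),s["joint_efforts"][1:3].round(3),s["opening"])
    f=r.grab_frame("side")
cv2.imwrite("pics/d4.png",cv2.resize(f["image"][100:300,220:460],None,fx=3,fy=3,interpolation=cv2.INTER_CUBIC))
```

```text
8.0333 [508.56 129.77  76.1 ] [ 0.04  0.17 -2.35] [-0.062  0.033  0.016] [-55.035 -24.545] 0.7714572243737131
8.0833 [508.61 129.75  76.16] [-0.61  0.76 -1.14] [0.05  0.031 0.051] [-55.019 -24.546] 0.7717158394944572
8.1333 [508.62 129.76  76.16] [ 0.1  -0.06 -2.46] [-0.007  0.004 -0.022] [-55.011 -24.549] 0.7703950054081814
8.1833 [508.64 129.76  76.19] [ 0.47  0.04 -1.4 ] [-0.002 -0.007 -0.028] [-55.007 -24.553] 0.7731864713422435
8.2333 [508.65 129.76  76.24] [-0.53  0.02 -2.27] [-0.009 -0.038  0.034] [-55.006 -24.557] 0.7701888275422456
8.2833 [508.64 129.78  76.25] [ 0.39  0.41 -1.14] [ 0.056 -0.047 -0.035] [-55.007 -24.561] 0.7724399763071751
8.3333 [508.65 129.79  76.25] [ 0.08  0.28 -2.9 ] [-0.029  0.01  -0.021] [-55.009 -24.564] 0.7708837909435926
8.3833 [508.67 129.79  76.28] [ 0.37 -0.11 -1.02] [ 0.053  0.047 -0.031] [-55.013 -24.566] 0.7703103333746604
8.4333 [508.7  129.78  76.29] [-0.16  0.05 -2.14] [-0.058  0.02   0.065] [-55.017 -24.568] 0.7725853884755597
8.4833 [508.68 129.79  76.28] [-0.74 -0.04 -2.47] [ 0.013 -0.036  0.015] [-55.02 -24.57] 0.7707045546932696
```

View pics/d4.png

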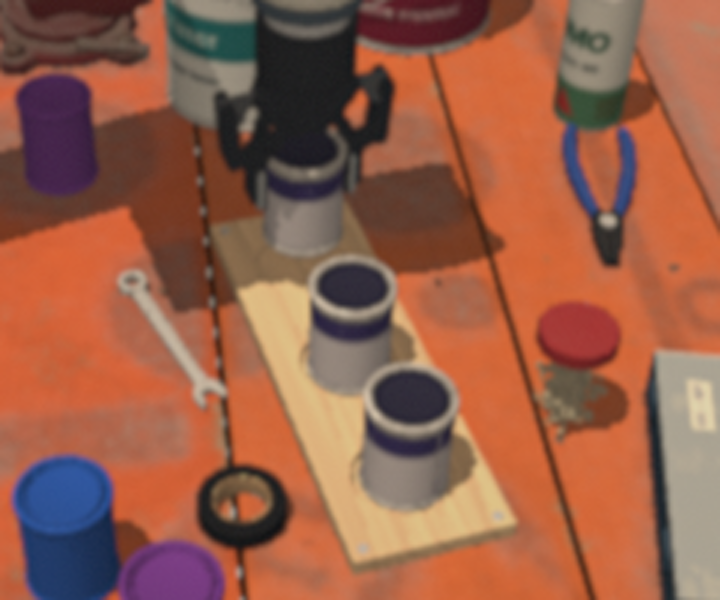

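Emit:
{"op": "arm_command", "data": {
  "targets": [
    [0, 0, 0.003, 0, 0, 0],
    [0, 0, 0.006, 0, 0, 0],
    [0, 0, 0.006, 0, 0, 0],
    [0, 0, 0.006, 0, 0, 0],
    [0, 0, 0.005, 0, 0, 0],
    [0, 0, 0.004, 0, 0, 0],
    [0, 0, 0.003, 0, 0, 0],
    [0, 0, 0.003, 0, 0, 0],
    [0, 0, 0.002, 0, 0, 0],
    [0, 0, 0.001, 0, 0, 0],
    [0, 0, 0, 0, 0, 0],
    [0, 0, 0, 0, 0, 0],
    [0, 0, 0, 0, 0, 0]
  ]
}}

```text
clock: 9.62
eef_pos: [508.8, 129.8, 37.4]
tcp_rot: [3.142, -0.0, 0.204]
contact_force: [0.2, -0.5, 0.3]
opening: 0.771
```

Emit:
{"op": "arm_command", "data": {
  "targets": [
    [0, 0, 0.0005, 0, 0, 0],
    [0, 0, 0, 0, 0, 0],
    [0, 0, 0, 0, 0, 0],
    [0, 0, 0, 0, 0, 0],
    [0, 0, 0, 0, 0, 0],
    [0, 0, 0, 0, 0, 0],
    [0, 0, 0, 0, 0, 0],
    [0, 0, 0, 0, 0, 0],
    [0, 0, 0, 0, 0, 0]
  ],
  "fingers": 0.0854
}}

```text
clock: 10.37
eef_pos: [508.7, 129.8, 36.8]
tcp_rot: [3.142, -0.0, 0.204]
contact_force: [0.7, -0.3, 0.0]
opening: 0.999
```

Run:
```python
from h import *
s=r.sense();print(s["clock"],s["eef_pos"],s["tcp_rot"],s["contact_force"],s["opening"])
f=r.grab_frame("side"); cv2.imwrite("pics/d5.png",cv2.resize(f["image"][100:300,220:460],None,fx=3,fy=3,interpolation=cv2.INTER_CUBIC))
```

```text
10.3667 [508.6791169  129.77365437  36.76401907] [ 3.14158805e+00 -2.08168055e-06  2.03993876e-01] [ 0.68694603 -0.33430284  0.01949309] 0.9985688435790832
```

View pics/d5.png

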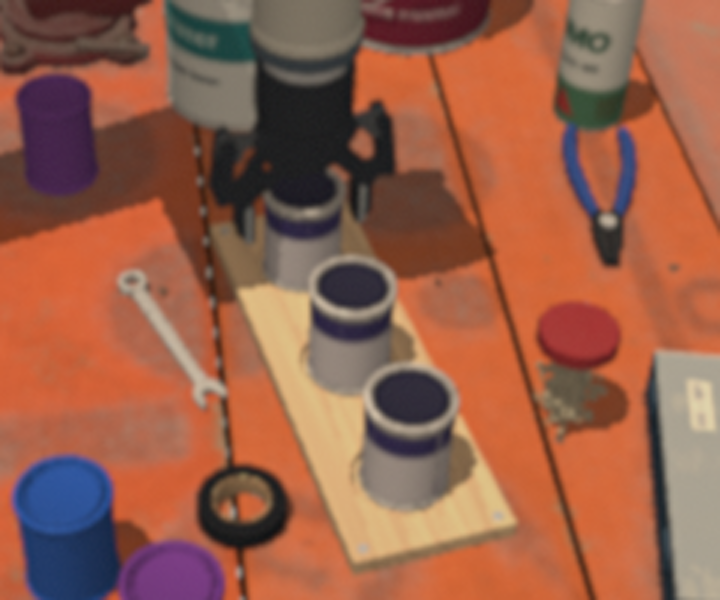

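Emit:
{"op": "arm_command", "data": {
  "targets": [
    [0, 0, -0.006, 0, 0, 0],
    [0, 0, -0.014, 0, 0, 0],
    [0, 0, -0.02, 0, 0, 0],
    [0, 0, -0.02, 0, 0, 0],
    [0, 0, -0.016, 0, 0, 0],
    [0, 0, -0.004, 0, 0, 0],
    [0, 0.01, 0, 0, 0, 0],
    [0, 0.02, 0, 0, 0, 0],
    [0, 0.02, 0, 0, 0, 0],
    [0, 0.02, 0, 0, 0, 0],
    [0, 0.02, 0, 0, 0, 0],
    [0, 0.02, 0, 0, 0, 0],
    [0, 0.01, 0, 0, 0, 0],
    [0, 0, 0, 0, 0, 0],
    [0, 0, 0, 0, 0, 0],
    [0, 0, 0, 0, 0, 0]
  ]
}}

```text
clock: 11.75
eef_pos: [532.5, 12.8, 116.3]
tcp_rot: [-3.141, 0.001, 0.204]
contact_force: [-1.0, -1.3, 0.8]
opening: 1.001
```

Run:
```python
from h import *
s=r.sense();print(s["clock"],s["eef_pos"],s["tcp_rot"],s["contact_force"])
f=r.grab_frame("wrist"); cv2.imwrite("pics/w6.png",f["image"])
print(proj(f,[533,11,92]))
```

```text
11.75 [532.52420393  12.75813218 116.3274761 ] [-3.14117660e+00  8.35025386e-04  2.03885220e-01] [-1.01479213 -1.26215588  0.79729102]
[318.34909025 238.44540329 185.02272321]
```

View pics/w6.png

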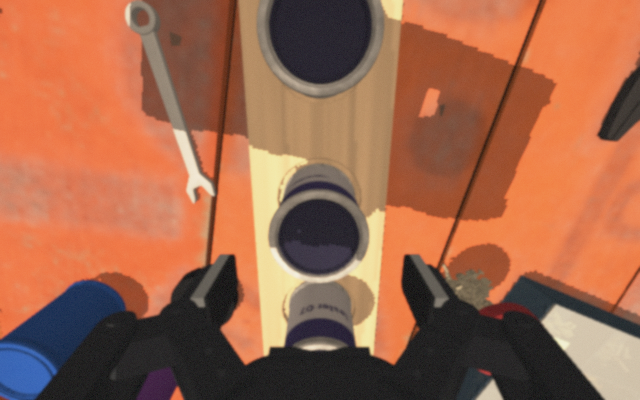

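Emit:
{"op": "arm_command", "data": {
  "targets": [
    [0.0005, -0.0005, 0.008, 0, 0, 0],
    [0, 0, 0.014, 0, 0, 0],
    [0, 0, 0.014, 0, 0, 0],
    [0, 0, 0.014, 0, 0, 0],
    [0, 0, 0.014, 0, 0, 0],
    [0, 0, 0.01, 0, 0, 0],
    [0, 0, 0.006, 0, 0, 0],
    [0, 0, 0, 0, 0, 0],
    [0, 0, 0, 0, 0, 0]
  ]
}}

```text
clock: 12.55
eef_pos: [533.3, 13.1, 36.7]
tcp_rot: [-3.141, 0.0, 0.204]
contact_force: [0.4, -0.7, 0.2]
opening: 1.002
```

Run:
```python
from h import *
s=r.sense();print(s["clock"],s["eef_pos"],s["tcp_rot"],s["contact_force"])
f=r.grab_frame("side"); cv2.imwrite("pics/d7.png",cv2.resize(f["image"][100:300,220:460],None,fx=3,fy=3,interpolation=cv2.INTER_CUBIC))
```

```text
12.55 [533.2992252   13.12065485  36.65710011] [-3.14146869e+00  4.51883036e-04  2.04319035e-01] [ 0.41020479 -0.656081    0.19213302]
```

View pics/d7.png

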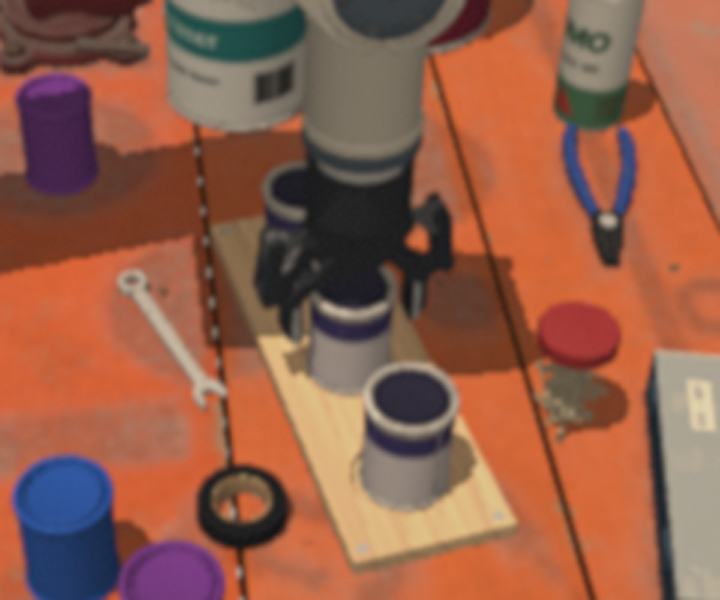

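Straddling the middle tin, all clear. Close.

Emit:
{"op": "arm_command", "data": {
  "targets": [
    [0, 0, 0, 0, 0, 0],
    [0, 0, 0, 0, 0, 0],
    [0, 0, 0, 0, 0, 0],
    [0, 0, 0, 0, 0, 0],
    [0, 0, 0, 0, 0, 0],
    [0, 0, 0, 0, 0, 0],
    [0, 0, 0, 0, 0, 0],
    [0, 0, 0, 0, 0, 0],
    [0, 0, 0, 0, 0, 0],
    [0, 0, 0, 0, 0, 0],
    [0, 0, 0, 0, 0, 0],
    [0, 0, 0, 0, 0, 0]
  ],
  "fingers": 0.055,
  "squeeze": 50
}}

```text
clock: 13.6
eef_pos: [533.8, 12.9, 37.9]
tcp_rot: [3.141, -0.001, 0.204]
contact_force: [-1.5, 0.5, 7.1]
opening: 0.769
```

Emit:
{"op": "arm_command", "data": {
  "targets": [
    [0, 0, -0.002, 0, 0, 0],
    [0, 0, -0.004, 0, 0, 0],
    [0, 0, -0.005, 0, 0, 0],
    [0, 0, -0.005, 0, 0, 0],
    [0, 0, -0.005, 0, 0, 0],
    [0, 0, -0.005, 0, 0, 0],
    [0, 0, -0.005, 0, 0, 0],
    [0, 0, -0.005, 0, 0, 0],
    [0, 0, -0.003, 0, 0, 0],
    [0, 0, -0.001, 0, 0, 0],
    [0, 0, 0, 0, 0, 0],
    [0, 0, 0, 0, 0, 0],
    [0, 0, 0, 0, 0, 0],
    [0, 0, 0, 0, 0, 0],
    [0, 0, 0, 0, 0, 0],
    [0, 0, 0, 0, 0, 0]
  ]
}}

```text
clock: 14.93
eef_pos: [533.3, 12.9, 76.6]
tcp_rot: [-3.142, 0.0, 0.204]
contact_force: [0.3, 0.1, -1.7]
opening: 0.77
```

Run:
```python
from h import *
F=[]
for i in range(10):
    s=r.sense();F.append(s["contact_force"]);f=r.grab_frame("side")
print(s["clock"],s["eef_pos"].round(2),np.mean(F,0),np.std(F,0),s["joint_efforts"][1:3].round(3),s["opening"])
cv2.imwrite("pics/d8.png",cv2.resize(f["image"][100:300,220:460],None,fx=3,fy=3,interpolation=cv2.INTER_CUBIC))
```

```text
15.3833 [533.35  12.87  76.77] [ 0.0387423  -0.15366359 -1.6333775 ] [0.31812352 0.32609422 0.61511072] [-55.844 -24.773] 0.7725383336351992
```

View pics/d8.png

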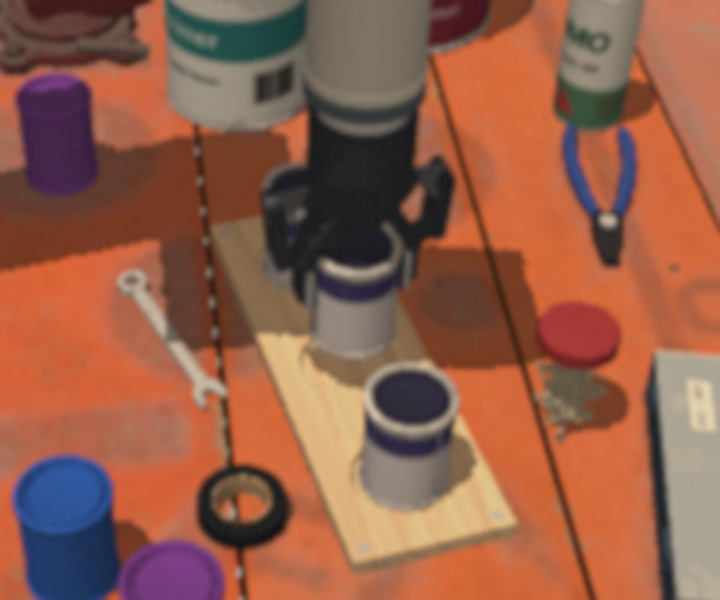

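Emit:
{"op": "arm_command", "data": {
  "targets": [
    [0, 0, 0.003, 0, 0, 0],
    [0, 0, 0.006, 0, 0, 0],
    [0, 0, 0.006, 0, 0, 0],
    [0, 0, 0.006, 0, 0, 0],
    [0, 0, 0.005, 0, 0, 0],
    [0, 0, 0.004, 0, 0, 0],
    [0, 0, 0.003, 0, 0, 0],
    [0, 0, 0.003, 0, 0, 0],
    [0, 0, 0.002, 0, 0, 0],
    [0, 0, 0.001, 0, 0, 0],
    [0, 0, 0.0005, 0, 0, 0],
    [0, 0, 0, 0, 0, 0],
    [0, 0, 0, 0, 0, 0]
  ]
}}

```text
clock: 16.52
eef_pos: [533.3, 12.9, 37.9]
tcp_rot: [-3.142, 0.0, 0.204]
contact_force: [-4.0, -0.1, 6.7]
opening: 0.768
```

Emit:
{"op": "arm_command", "data": {
  "targets": [
    [0, 0, 0, 0, 0, 0],
    [0, 0, 0, 0, 0, 0],
    [0, 0, 0, 0, 0, 0],
    [0, 0, 0, 0, 0, 0],
    [0, 0, 0, 0, 0, 0],
    [0, 0, 0, 0, 0, 0],
    [0, 0, 0, 0, 0, 0],
    [0, 0, 0, 0, 0, 0],
    [0, 0, 0, 0, 0, 0]
  ],
  "fingers": 0.0854
}}

```text
clock: 17.27
eef_pos: [533.3, 12.9, 37.3]
tcp_rot: [-3.142, 0.0, 0.204]
contact_force: [0.5, -0.4, -0.3]
opening: 1.001
```

Run:
```python
from h import *
s=r.sense();print(s["clock"],s["eef_pos"],s["tcp_rot"],s["contact_force"],s["opening"])
f=r.grab_frame("side"); cv2.imwrite("pics/d9.png",cv2.resize(f["image"][100:300,220:460],None,fx=3,fy=3,interpolation=cv2.INTER_CUBIC))
```

```text
17.2667 [533.34590626  12.86728067  37.26056569] [-3.14156009e+00  4.50905554e-05  2.03978962e-01] [ 0.46511724 -0.41744798 -0.32340743] 1.0005785017134643
```

View pics/d9.png

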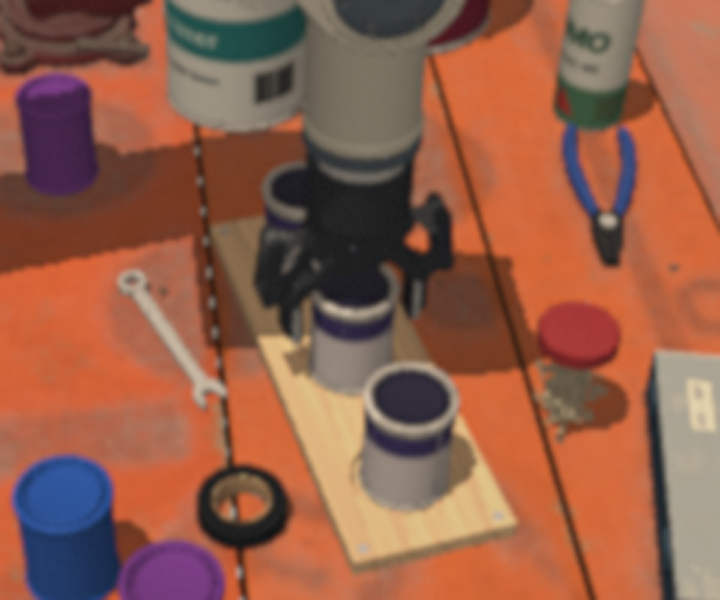

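Middle tin is back in its hollow. Next, the right one (120 mm along tool +y).

Emit:
{"op": "arm_command", "data": {
  "targets": [
    [0, 0, -0.006, 0, 0, 0],
    [0, 0, -0.014, 0, 0, 0],
    [0, 0, -0.02, 0, 0, 0],
    [0, 0, -0.02, 0, 0, 0],
    [0, 0, -0.016, 0, 0, 0],
    [0, 0, -0.004, 0, 0, 0],
    [0, 0.01, 0, 0, 0, 0],
    [0, 0.02, 0, 0, 0, 0],
    [0, 0.02, 0, 0, 0, 0],
    [0, 0.02, 0, 0, 0, 0],
    [0, 0.02, 0, 0, 0, 0],
    [0, 0.02, 0, 0, 0, 0],
    [0, 0.01, 0, 0, 0, 0],
    [0, 0, 0, 0, 0, 0],
    [0, 0, 0, 0, 0, 0],
    [0, 0, 0, 0, 0, 0]
  ]
}}

```text
clock: 18.65
eef_pos: [557.1, -104.0, 116.7]
tcp_rot: [-3.141, 0.001, 0.204]
contact_force: [-0.4, 0.3, -0.7]
opening: 0.998
```

Run:
```python
from h import *
s=r.sense();print(s["clock"],s["eef_pos"],s["tcp_rot"],s["contact_force"])
f=r.grab_frame("wrist"); cv2.imwrite("pics/w10.png",f["image"])
print(proj(f,[556.5,-106,92]))
```

```text
18.65 [ 557.07048235 -104.01687078  116.71986885] [-3.14086043e+00  1.04402310e-03  2.03921681e-01] [-0.40734747  0.31558925 -0.71712451]
[316.6746696  238.17170454 185.40689929]
```

View pics/w10.png

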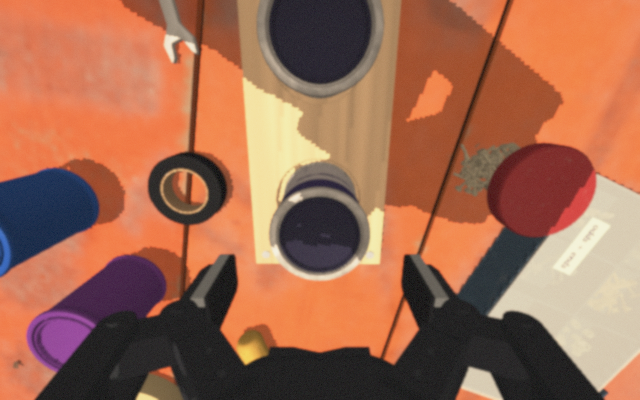

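Run:
```python
from h import *
d=r.grab_frame("side")
for p in((278,293,85),(243,263,85),(440,312,0),(440,222,0),(300,270,18)): print(p,onz(d,*p).round())
```

```text
(278, 293, 85) [ 390. -238.   85.]
(243, 263, 85) [ 327. -160.   85.]
(440, 312, 0) [ 709. -252.    0.]
(440, 222, 0) [779.  -5.   0.]
(300, 270, 18) [ 439. -132.   18.]
```

Emit:
{"op": "arm_command", "data": {
  "targets": [
    [0.0005, 0, 0.008, 0, 0, 0],
    [0, 0, 0.014, 0, 0, 0],
    [0, 0, 0.014, 0, 0, 0],
    [0, 0, 0.01, 0, 0, 0],
    [0, 0, 0, 0, 0, 0]
  ]
}}

```text
clock: 19.17
eef_pos: [556.6, -103.8, 69.0]
tcp_rot: [-3.14, 0.003, 0.205]
contact_force: [-0.7, -0.3, -0.1]
opening: 1.001
```

Emit:
{"op": "arm_command", "data": {
  "targets": [
    [0, 0, 0.012, 0, 0, 0],
    [0, 0, 0.012, 0, 0, 0],
    [0, 0, 0.007, 0, 0, 0],
    [0, 0, 0.002, 0, 0, 0],
    [0, 0, 0, 0, 0, 0],
    [0, 0, 0, 0, 0, 0]
  ]
}}

```text
clock: 19.67
eef_pos: [558.3, -104.6, 38.3]
tcp_rot: [-3.142, 0.0, 0.204]
contact_force: [0.2, -0.4, -0.4]
opening: 0.998
```

Run:
```python
from h import *
s=r.sense();print(s["clock"],s["eef_pos"],s["tcp_rot"],s["contact_force"])
f=r.grab_frame("side"); cv2.imwrite("pics/d11.png",cv2.resize(f["image"][100:300,220:460],None,fx=3,fy=3,interpolation=cv2.INTER_CUBIC))
```

```text
19.6667 [ 558.28029504 -104.6058681    38.28335896] [-3.14158679e+00  3.22191894e-05  2.03933525e-01] [ 0.22427448 -0.36173864 -0.38094142]
```

View pics/d11.png

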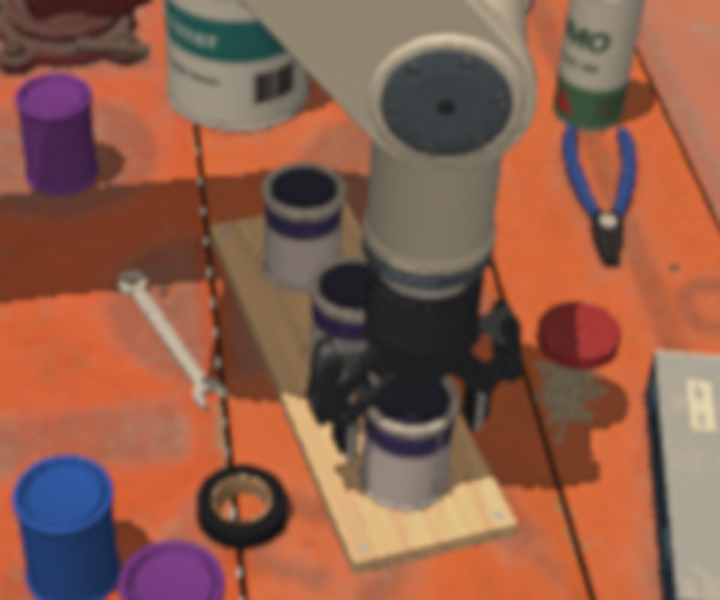

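Emit:
{"op": "arm_command", "data": {
  "targets": [
    [0, 0, 0.001, 0, 0, 0],
    [0, 0, 0, 0, 0, 0],
    [0, 0, 0, 0, 0, 0],
    [0, 0, 0, 0, 0, 0],
    [0, 0, 0, 0, 0, 0],
    [0, 0, 0, 0, 0, 0],
    [0, 0, 0, 0, 0, 0],
    [0, 0, 0, 0, 0, 0],
    [0, 0, 0, 0, 0, 0],
    [0, 0, 0, 0, 0, 0],
    [0, 0, 0, 0, 0, 0],
    [0, 0, 0, 0, 0, 0]
  ],
  "fingers": 0.055,
  "squeeze": 60
}}

```text
clock: 20.72
eef_pos: [558.4, -104.7, 38.0]
tcp_rot: [3.141, -0.001, 0.204]
contact_force: [-2.1, -0.1, 4.8]
opening: 0.764
```

Emit:
{"op": "arm_command", "data": {
  "targets": [
    [0, 0, -0.002, 0, 0, 0],
    [0, 0, -0.004, 0, 0, 0],
    [0, 0, -0.005, 0, 0, 0],
    [0, 0, -0.005, 0, 0, 0],
    [0, 0, -0.005, 0, 0, 0],
    [0, 0, -0.005, 0, 0, 0],
    [0, 0, -0.005, 0, 0, 0],
    [0, 0, -0.005, 0, 0, 0],
    [0, 0, -0.003, 0, 0, 0],
    [0, 0, -0.001, 0, 0, 0],
    [0, 0, 0, 0, 0, 0],
    [0, 0, 0, 0, 0, 0],
    [0, 0, 0, 0, 0, 0],
    [0, 0, 0, 0, 0, 0],
    [0, 0, 0, 0, 0, 0],
    [0, 0, 0, 0, 0, 0]
  ]
}}

```text
clock: 22.05
eef_pos: [558.0, -104.5, 77.1]
tcp_rot: [-3.141, 0.0, 0.204]
contact_force: [-0.3, -0.5, -4.6]
opening: 0.764
```

Run:
```python
from h import *
F=[]
for i in range(10):
    s=r.sense();F.append(s["contact_force"]);f=r.grab_frame("side")
print(s["clock"],s["eef_pos"].round(2),np.mean(F,0),np.std(F,0),s["joint_efforts"][1:3].round(3),s["opening"])
cv2.imwrite("pics/d12.png",cv2.resize(f["image"][100:300,220:460],None,fx=3,fy=3,interpolation=cv2.INTER_CUBIC))
```

```text
22.5 [ 558.17 -104.55   77.3 ] [ 6.74674294e-04 -1.72493412e-01 -4.70446941e+00] [0.43021592 0.4104014  0.38665339] [-61.424 -26.751] 0.7651637729758662
```

View pics/d12.png

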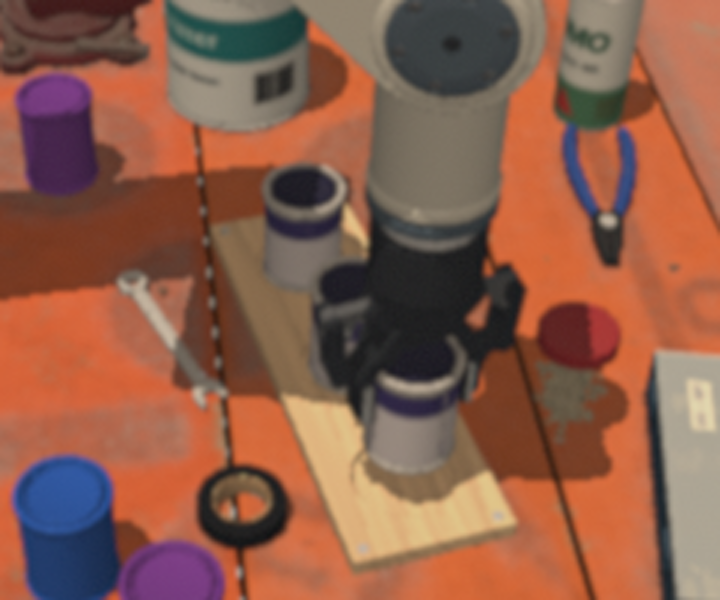

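Emit:
{"op": "arm_command", "data": {
  "targets": [
    [0, 0, -0.003, 0, 0, 0],
    [0, 0, -0.006, 0, 0, 0],
    [0, 0, -0.009, 0, 0, 0],
    [0, 0, -0.01, 0, 0, 0],
    [0, 0, -0.01, 0, 0, 0],
    [0, 0, -0.01, 0, 0, 0],
    [0, 0, -0.01, 0, 0, 0],
    [0, 0, -0.01, 0, 0, 0],
    [0, 0, -0.01, 0, 0, 0],
    [0, 0, -0.01, 0, 0, 0],
    [0, 0, -0.008, 0, 0, 0],
    [0, 0, -0.004, 0, 0, 0],
    [0, 0, -0.002, 0, 0, 0],
    [0, 0, 0, 0, 0, 0],
    [0, 0, 0, 0, 0, 0],
    [0, 0, 0, 0, 0, 0],
    [0, 0, 0, 0, 0, 0],
    [0, 0, 0, 0, 0, 0],
    [0, 0, 0, 0, 0, 0],
    [0, 0, 0, 0, 0, 0]
  ]
}}

```text
clock: 24.22
eef_pos: [558.1, -104.5, 179.1]
tcp_rot: [-3.141, 0.0, 0.204]
contact_force: [0.4, 0.3, -4.3]
opening: 0.763
```

Run:
```python
from h import *
F=[]
for i in range(6):
    s=r.sense();F.append(s["contact_force"]);f=r.grab_frame("side")
s=r.sense()
print(s["clock"],s["eef_pos"].round(2),s["tcp_rot"],np.mean(F,0),s["qvel"].round(4),s["opening"])
g=r.grab_frame("scene")
print("base exp",proj(f,[558,-105,150]),proj(g,[558,-105,150]),"top",proj(f,[558,-105,235]),proj(g,[558,-105,235]))
cv2.imwrite("pics/d13.png",cv2.resize(f["image"][100:300,220:460],None,fx=3,fy=3,interpolation=cv2.INTER_CUBIC))
cv2.imwrite("pics/s13.png",cv2.resize(g["image"][60:260,220:460],None,fx=3,fy=3,interpolation=cv2.INTER_CUBIC))
```

```text
24.5167 [ 558.18 -104.55  179.27] [ 3.14158380e+00 -2.14475467e-05  2.03986585e-01] [-0.0152759   0.06647216 -4.15542576] [-0.0004 -0.0002 -0.0004  0.0016 -0.0016  0.0003] 0.768310879335165
base exp [ 358.44756907  211.8057331  1023.80542166] [322.22078625 134.85759605 961.25228188] top [361.58738963 178.96617487 965.17815816] [321.80108908 101.38682966 911.43508399]
```

View pics/d13.png

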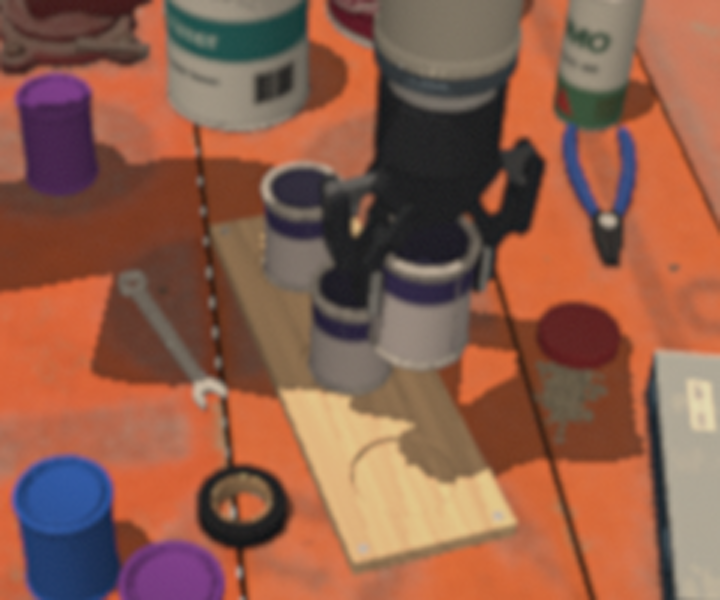

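View pics/s13.png

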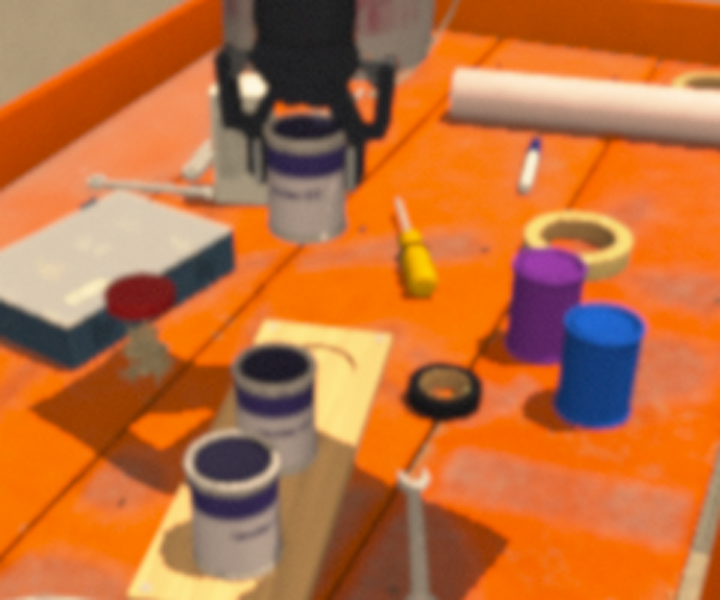

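```bash
python3 -c "
from rig import r
print(r.sense()['eef_pos'],r.sign_off())"
```

```text
the job is handed in; nothing more can be done
[ 558.19753044 -104.57011287  179.29662672] None
```

The right-hand tin is the heaviest, and the gripper is holding it upright and still over its end of the board. The job is handed in.

I lifted each tin about 4 cm, in order from left to right. The wrist force showed:

| Tin | Weight (N) | Mass (kg) |
|---|---|---|
| Left | about 1.9 | 0.19 |
| Middle | about 1.6 | 0.17 |
| Right | about 4.7 while weighing | 0.48 |

- **Put back:** the left and middle tins went back upright into their own hollows.
- **Final hold:** the right tin's base is about 149–150 mm above the bench, held with a 60 N grip. The last pictures show it upright, and its base appears where expected for that height.
- **Bystanders:** the jar, tape roll and wrench look unmoved in the last pictures. At the last reading before hand-in the clock stood at about 24.5 s.
- **Disagreements:** the cameras differed by a few millimetres on tin positions (up to about 7 mm in y), so I refined them with the wrist camera. The force readings scattered by about 0.4 to 0.7 N. The right tin's reading drifted to 4.2 N in the final hold, still well above the other two.

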